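Slide the buffer pot onto the warmer tray

ROBOT

A 7-joint arm with a two-finger parallel gripper is mounted at the origin on the work surface. World frame = base frame: x ahead of the robot, y to its left, z up, the work surface at z = 0. Lengths are in mm, angles in rad, forces in N, time in s.
With the tool pointing down it reaches from about 400 to 900 mm from the base axis. Payload 5.6 kg.
Tool frame: the origin (TCP) lies midway between the tips of the shut fingers; the grasp point (between the pads) lies 19 mm behind it; z points along the fingers, y is the line along which they close (so a half turn about z gives the same grasp; the last joint's range is limited). The gripper opens to 92 mm and grips with 3 to 60 N. Pads are 20 mm wide; open, the fingers measure 128 mm over their backs; the gripper's body (75 mm by 189 mm) begins 69 mm behind the grasp point.
Start: joints at [-1.23, 0.468, -0.012, 1.603, 0.006, 1.071, -0.056], TCP at [243.432, 602.703, 187.092] pointing down, gripper open.
Joint ranges: [-2.53, 2.53], [-0.31, 2.02], [-1.57, 1.55], [0.28, 2.44], [-1.29, 4.43], [0.15, 1.84], [-2.92, 2.92]. Speed limits (rad/s): [2.57, 2.57, 3.14, 3.14, 3.14, 3.14, 3.14].

INTERFACE

Orientations are given as a rotation vector (axis times angle).
In Python, from cell import robot, grip, kin, viewer gives the robot as it stands. Calls block until the motion is done:
- robot.movep(position, orientation): joint-space move of the TCP to a pose.
- robot.servo_line(position, feed=150, rotation=None): straight line of the TCP; rotation=None keeps the orientation; feed is the mean speed in mm/s.
- robot.goto_joints(angles): joint-space move.
- grip(opening, newtons=None): opening from 0.0 (shut) to 1.0 (fully open); newtons is the grip in N (None keeps the last); returns when the fingers have stopped.
- robot.hold(seconds).
- kin.ik(position, orientation): joint angles nearest the present ones, or None.
- robot.observe(): the state.
- viewer.read_camera(name): name is "scene" or "top"; returns the picture (420x560x3 uint8, red, green, blue); there is no depth.
- viewer.camera_info(name): a dict with "camera_matrix" (3x3 intrinsics, pixels), "R" (3x3) and "t" (3): a world point X has camera coordinates R X + t. Camera axes: x right, y down, z forward; pixel columns grow to the right and rows downward; lengths in mm; the calibration is good to about 2 mm. A picture is of the moment at which its call begins. camera_info takes no time and is no camera call.
A pose or a line that the arm cannot do raises robot.IKError and nothing moves.
- robot.job_done(): hands the job in; it is judged then, once.
Trained networks look in the newest picture that a camera, given by its name, has taken for a name from the list of things; names that differ only in an ending like _2 or _b are one class to them, and where a whole thing is asked for, a point or a joint stands for the part that bears it (a point fixed in the world has none). Each returns a list of dicts, best first, with "confidence" (0 to 1); they miss things now and then, are a little off and sometimes report something else, mostly with a low value. They report only what shows in the picture. A call takes as long as a camera call.
- viewer.silhouettes(name, camera): "mask" (420x560 bool, what is visible of it).
- viewer.pinpoint(name, camera): "at" ([x, y, z] in mm, in the coordinates of the camera as it stood for that picture, good to about 4 mm: a listed point, or the origin of a listed thing).
The state is a dict: "t": time; "joints": joint angles; "joint_velocities": joint speeds; "joint_torque": joint torques, N m; "tcp_pos": TCP position; "tcp_rot": TCP orientation; "contact_force": force on the tool from outside, world axes, zero at the start; "wrist_torque": the same for the moment, N m; "grip_width": opening from 0.0 (shut) to 1.0 (fully open); "grip_force": force on a finger pad.
Only numpy, scipy, OpenCV 4.12 (cv2) and the standard library are available. Lean on these libraries where they do the work, as an engineer would, in place of code of your own. Each camera call takes 0.05 s, during which the arm holds its last target. There are 200 camera calls.

TASK

Pull the warmer's tray out until it reaches its stop. Then slide the steel pot sideways from its ledge onto the middle of the tray, without lifting or tipping it, and push it back until you feel it press lightly against the upright stop strip at the tray's rear; the tray must finish still fully out and the pot still up against the strip. Leave the bottle, the jug and the tip box undisturbed.

Things in the scene. Friction and masses are not known exactly. Their poses are not given: they have to be found in the camera images.
- warmer: Fixed bench-top tray warmer. Origin: on the table below the middle of the hood's front face; x to the rear, y left, z up. In mm: hood x 0 to 200, y +-215, 134 high, slot in the middle. In front, left and right of the open tray bay, aluminium ledges with tops at z 50: x -190 to 0, |y| 75 to 215, each with an etched ring (radius 54) at x -105, |y| 145.
- tray (a joint): Travel of the steel tray, m: 0 closed, 0.12 fully out at its stop (towards the warmer's -x). Rail friction of about 16 N holds it where it is left. Plate 175 mm long, 146 wide, 12 thick, top flush with the ledges (z 50 mm); fully out it spans warmer x -165 to +10 mm.
- handle (a point): Middle of the tray handle's bar: level round bar, 10 mm diameter, 90 long along the warmer's y, centre 42 mm above the table and 45 mm in front of the tray's front edge, with a stub back to the tray at each end. It can be pinched or hooked from above.
- stop: Upright stop strip, on stiff buffers that give at most 2 mm, on the tray near its rear: 130 mm wide, 35 high, 10 thick. Origin: middle of the lower edge of its front face, level with the tray's top; axes as the warmer's. A pot touching it has its centre at x -48 mm here, where a ring is etched on the tray. Tray closed: hidden in the hood; fully out: 24 mm in front of the hood.
- pot: Plain steel lidded pot, an upright cylinder 96 mm in diameter and 60 high, flat lid, no handle; about 0.4 kg. Origin: centre of its underside. Starts standing on the left or the right ledge.
- bottle: Bystander: amber glass bottle, 60 mm diameter, 105 high, on the other ledge. Origin: centre of its underside.
- jug: Bystander: white plastic bottle, 84 mm diameter, 150 high, on the table to the left. Origin: centre of its underside.
- tipbox: Bystander: tip box with blue base and white lid, 85 x 120 x 70 high, on the table to the right. Origin: centre of its underside.

How it is judged (in metres and radians):
On the way, in this order (a step that is already met when the one before it is completed fails the run):
1. the tray is fully out at its stop (value of joint tray above 0.117 m), for 0.2 s.
2. the pot, in the middle of the tray, presses against the stop strip with the tray fully out (contact force between pot and stop above 1 N and value of joint tray above 0.117 m and x of pot in the frame of stop above -0.051 m and y of pot in the frame of stop between -0.012 and 0.012 m), for 0.1 s.
At the end, for the whole second after the job is handed in: The tray is within 3 mm of fully out and still; the pot stands upright on it at rest, within 12 mm of its middle line and no more than 3 mm from touching the stop strip (it must have pressed on the strip with over 1 N for 0.1 s with the tray fully out) (value of joint tray above 0.117 m and x of pot in the frame of stop above -0.051 m and y of pot in the frame of stop between -0.012 and 0.012 m and z of pot in the frame of stop between -0.003 and 0.003 m and angle between pot's own z axis and vertical below 0.05 rad and linear speed of pot below 0.01 m/s and velocity of joint tray between -0.005 and 0.005 m/s).
It fails at once if the pot is lifted off, or dropped from, the deck (height (world z) of pot above 0.057 m or height (world z) of pot below 0.044 m).
It fails at once if the pot is tipped by more than 0.12 rad (angle between pot's own z axis and vertical above 0.12 rad).
It fails at once if a bystander is moved by more than 15 mm (distance of any of bottle, jug, tipbox from where it was at the start of the episode above 0.015 m).
It also fails if it takes over 62 s, if anything falls off the work surface, if the arm or the gripper's body presses on something with over 40 N, if the wrist force passes 120 N, or if a joint passes its speed limit or range.

## Working session

There is one attempt and no reset: what is moved stays moved. The work goes in short steps, each a Python script; the robot and the scene stay as the last script left them, time stands still between calls to the robot, and variables do not carry over. Pictures are saved under pics/ and viewed, at most 10 in all, crops included, and the job is handed in when it is done.

```bash
mkdir -p pics; cat > h.py <<'E'
import numpy as np, cv2
from cell import robot, grip, kin, viewer
def world(p,cam):
    i=viewer.camera_info(cam); return np.array(i["R"]).T@(np.array(p)-np.array(i["t"]))
def find(name,cam):
    return [(round(d["confidence"],2),world(d["at"],cam).round(1)) for d in viewer.pinpoint(name,cam)[:2]]
def snap(cam,fn=None):
    im=viewer.read_camera(cam)
    if fn: cv2.imwrite("pics/"+fn,im[:,:,::-1])
    return im
E
python3 - <<'E'
from h import *
for c in("scene","top"):
    snap(c,c+"0.png")
    for n in("warmer","tray","handle","pot","bottle","jug","tipbox"): print(c,n,find(n,c))
    i=viewer.camera_info(c); print(np.round(i["camera_matrix"],1).tolist(),np.round(i["R"],3).tolist(),np.round(i["t"],1))
s=robot.observe(); print(s)
E
```

```text
scene warmer []Traceback (most recent call last):
  File "<stdin>", line 4, in <module>
  File "h.py", line 6, in find
    return [(round(d["confidence"],2),world(d["at"],cam).round(1)) for d in viewer.pinpoint(name,cam)[:2]]
                                                                            ~~~~~~~~~~~~~~~^^^^^^^^^^
ValueError: it knows: bottle, handle, jug, pot, stop, tipbox, warmer
```

```bash
python3 - <<'E'
from h import *
for c in("scene","top"):
    snap(c,c+"0.png")
    for n in("warmer","handle","pot","bottle","jug","tipbox"): print(c,n,find(n,c))
    i=viewer.camera_info(c); print(np.round(i["camera_matrix"],1).tolist(),np.round(i["R"],3).tolist(),np.round(i["t"],1))
s=robot.observe(); print(s)
E
```

```text
scene warmer [(0.85, array([ 6.737e+02, -3.650e+01,  1.000e-01]))]
scene handle [(0.79, array([578.4, -37.9,  39.7]))]
scene pot [(0.59, array([567.9, 110.2,  49.8]))]
scene bottle [(0.75, array([ 576.6, -179.8,   47.5]))]
scene jug [(0.79, array([497.7, 467.9,   2.5])), (0.3, array([580.7, -38.6,  44.9]))]
scene tipbox [(0.69, array([ 524.4, -446.4,    3.3]))]
[[441.3, 0.0, 275.7], [0.0, 441.3, 202.1], [0.0, 0.0, 1.0]] [[0.83, 0.557, -0.008], [0.517, -0.776, -0.361], [-0.207, 0.296, -0.933]] [-531.8 -292.8 1588.4]
top warmer [(0.96, array([672.1, -38.4,  -3.5]))]
top handle [(0.83, array([578.7, -35. ,  39.6]))]
top pot [(0.8, array([568.9, 110.1,  52.1])), (0.48, array([580.2, -38.6,  39.6]))]
top bottle [(0.75, array([ 580.5, -170.2,   50.1]))]
top jug [(0.88, array([498.3, 471.4,  -3.7]))]
top tipbox [(0.66, array([ 520.2, -451. ,   -3.5])), (0.21, array([496.5, 471.1,  -4.1]))]
[[422.5, 0.0, 286.2], [0.0, 422.5, 212.5], [0.0, 0.0, 1.0]] [[0.011, -1.0, -0.012], [-0.987, -0.009, -0.162], [0.162, 0.014, -0.987]] [  -1.3  647.8 1095.9]
{'t': 0.8, 'joints': array([-1.23001438,  0.46748727, -0.01164245,  1.60269977,  0.00601638,
        1.07138183, -0.05635309]), 'joint_velocities': array([ 0.00118948,  0.00035076, -0.00010939,  0.00074758,  0.00063821,
       -0.00131827,  0.00129636]), 'joint_torque': array([-4.87706766e-04, -5.20347619e+01, -1.29646607e-02, -2.44043916e+01,
       -5.67258324e-02,  1.13104554e-02,  3.22239157e-05]), 'tcp_pos': array([243.40585892, 602.7213528 , 187.10074453]), 'tcp_rot': array([5.99263604e-01, 3.08386423e+00, 8.36438918e-05]), 'contact_force': array([-0.03192485,  0.16638737,  0.89234085]), 'wrist_torque': array([-0.00041205, -0.00850879,  0.00727662]), 'grip_force': 0.0, 'grip_width': 0.9986341579328009}
```

View pics/scene0.png

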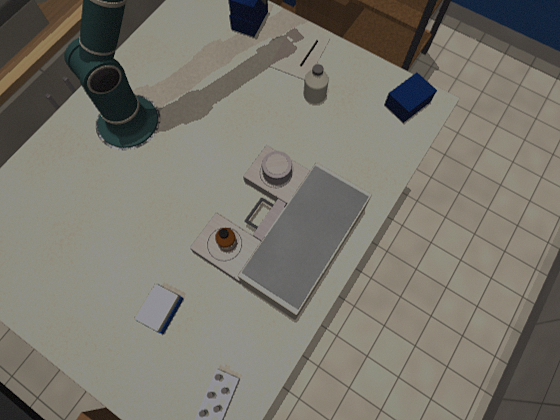

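View pics/top0.png

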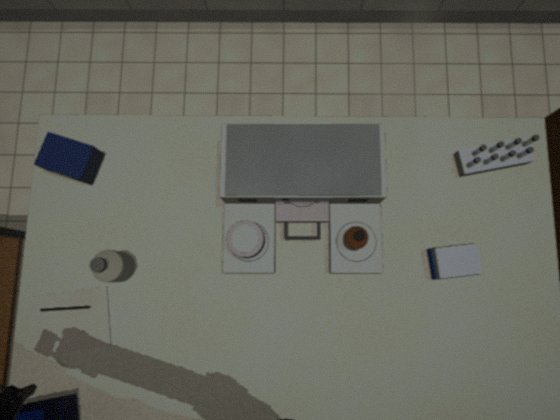

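The top view shows the pot at (247,240) on the left ledge and the bottle at (355,237) on the right. The handle is at (302,230), and the ledge front corners are near row 273 at columns 224, 275, 330 and 382. I'll get the warmer's yaw from those corners.

```bash
cat >> h.py <<'E'
def ray(px,z,cam="top"):
    i=viewer.camera_info(cam); R=np.array(i["R"]);t=np.array(i["t"])
    d=R.T@np.linalg.solve(np.array(i["camera_matrix"]),[px[0],px[1],1]); c=-R.T@t
    return c+d*(z-c[2])/d[2]
def down(psi):
    f=(psi+np.pi/2)/2; return np.pi*np.array([np.cos(f),np.sin(f),0])
E
python3 - <<'E'
from h import *
g=cv2.cvtColor(cv2.imread("pics/top0.png"),cv2.COLOR_BGR2GRAY)
c=np.array([[224,273],[275,273],[330,273],[382,273]],np.float32).reshape(-1,1,2)
c=cv2.cornerSubPix(g,c,(4,4),(-1,-1),(3,50,.01)).reshape(-1,2); print(c)
P=np.array([ray(p,50)[:2] for p in c]); print(P.round(1))
M=np.array([[-190,y] for y in(215,75,-75,-215)],float)
A=M-M.mean(0);B=P-P.mean(0)
th=np.arctan2((A[:,0]*B[:,1]-A[:,1]*B[:,0]).sum(),(A*B).sum())
R=np.array([[np.cos(th),-np.sin(th)],[np.sin(th),np.cos(th)]])
print("yaw",th,"origin",P.mean(0)-R@M.mean(0))
for psi in(0,np.pi/2,np.pi,-np.pi/2): print(psi,kin.ik([600,-38,150],down(psi)))
E
```

```text
[[221.67703 272.17972]
 [274.1158  272.84943]
 [330.63882 273.47028]
 [382.30234 273.37485]]
[[ 485.3  175.7]
 [ 485.    35.7]
 [ 485.  -114.7]
 [ 486.8 -251.8]]
yaw 0.003065804037549778 origin [675.53872218 -38.18415065]
0 [-0.45296457  0.46992424  0.61040607  1.79314301 -0.31825716  0.97818634
  0.28667202]
1.5707963267948966 [-0.29280408  0.43750004  0.39203246  1.78273843 -0.19887527  0.96024535
  1.75135461]
3.141592653589793 [-0.85235858  0.83102954  1.34528949  1.8145442  -0.8643749   1.24193346
 -2.38935333]
-1.5707963267948966 [-0.57592812  0.51487959  0.78933     1.8005299  -0.42689279  1.00520922
 -1.18753219]
```

```bash
python3 - <<'E'
from h import *
o=down(np.pi/2)
robot.servo_line([260,560,290],feed=200)
robot.movep([607,-37,200],o)
grip(0.0,20)
robot.servo_line([607,-37,60],feed=200)
robot.servo_line([607,-37,30],feed=80)
s=robot.observe(); F0=s["contact_force"]; print(s["t"],s["tcp_pos"].round(1),F0.round(1))
x=607
robot.servo_line([486,-37,30],feed=60)
print(robot.observe()["contact_force"].round(1)); x=486
while x>455:
    x-=2; robot.servo_line([x,-37,30],feed=30)
    s=robot.observe(); f=(s["contact_force"]-F0)[0]; print(x,s["tcp_pos"][0].round(1),f.round(1))
    if abs(f)>28: break
robot.hold(0.3)
snap("top","top1.png"); print(find("handle","top"),find("stop","top"),find("pot","top"),robot.observe()["t"],robot.observe()["contact_force"].round(1))
E
```

```text
6.7167 [606.7 -37.1  29.5] [ 1.4  0.5 -0.4]
[ 0.2  0.2 -0.6]
484 483.8 -1.6
482 481.8 -1.2
480 479.9 -0.8
478 477.9 -1.6
476 475.8 -1.7
474 473.8 -1.5
472 471.9 -1.4
470 469.8 -0.9
468 467.8 -1.8
466 465.8 -1.3
464 463.8 -1.3
462 461.9 -1.5
460 459.9 -1.7
458 457.8 -1.0
456 455.9 -2.5
454 453.8 -1.8
[(0.83, array([583.1, -38.6,  39.5]))] [(0.67, array([671.2, -37.9,  -4.9]))] [(0.75, array([567.4, 110.6,  47.6]))] 13.3833 [-0.4 -0.9 -1. ]
```

View pics/top1.png

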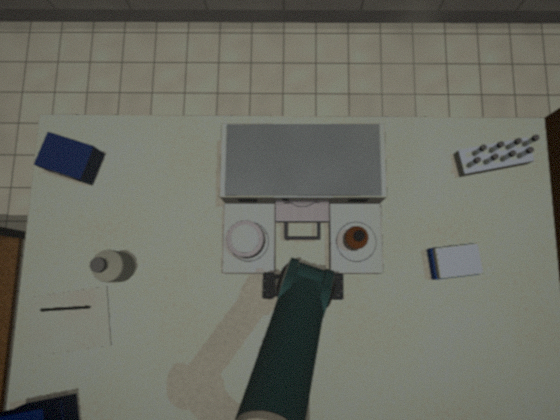

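The handle at (302,231) hasn't moved, so the fingers missed the bar. I'll check whether they actually shut.

```bash
python3 - <<'E'
from h import *
print(robot.observe()["grip_width"])
r=grip(0.0,20); s=robot.observe(); print(r,s["grip_width"],s["t"],s["grip_force"])
im=snap("scene"); cv2.imwrite("pics/s1.png",cv2.resize(im[120:300,180:400,::-1],None,fx=3,fy=3))
E
```

```text
0.004740406109870684
False 0.0059299542616670226 13.6 0.0
```

View pics/s1.png

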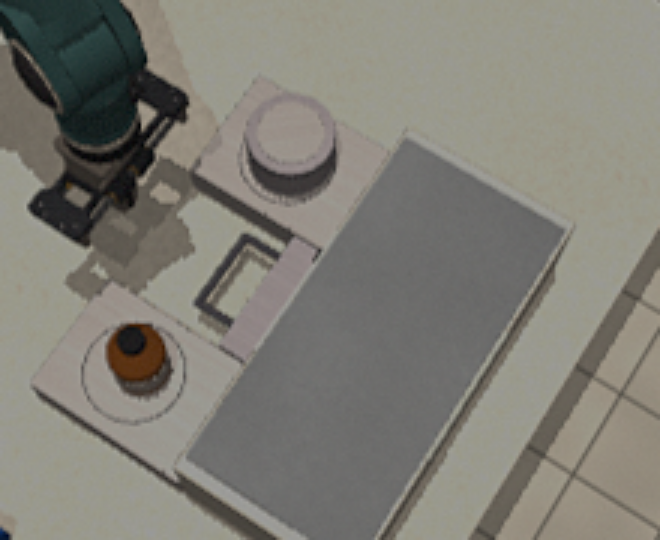

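```bash
python3 - <<'E'
from h import *
i=viewer.camera_info("scene")
s=robot.observe(); print(s["tcp_pos"],s["tcp_rot"],s["joints"].round(3))
for p in(s["tcp_pos"],s["tcp_pos"]+[0,0,88],[579,-37,42],[674,177,134],[485,177,50],[485,-252,50]):
    q=np.array(i["camera_matrix"])@(np.array(i["R"])@p+i["t"]); q=q[:2]/q[2]; print(np.round(p),q.round(1),"crop",((q-[180,120])*3).round())
E
```

```text
[454.00677435 -36.99258858  29.99579561] [-8.06203123e-05  3.14157839e+00 -4.29768897e-07] [-0.349  0.416  0.425  2.202 -0.309  0.579  1.875]
[454. -37.  30.] [222.5 189.9] crop [127. 210.]
[454. -37. 118.] [219.1 179. ] crop [117. 177.]
[579 -37  42] [253.3 208.4] crop [220. 265.]
[674 177 134] [315.9 160.4] crop [408. 121.]
[485 177  50] [266.6 143.8] crop [260.  71.]
[ 485 -252   50] [188.6 245.8] crop [ 26. 378.]
```

The calibration agrees with the image. I'll repeat the hook slightly deeper and log the force in steps, to see where it misses.

```bash
python3 - <<'E'
from h import *
robot.servo_line([454,-37,70],feed=200)
robot.servo_line([608,-37,70],feed=200)
s=robot.observe(); F0=s["contact_force"]; print(s["t"],s["tcp_pos"].round(1),F0.round(1))
robot.servo_line([608,-37,27],feed=100)
s=robot.observe(); print(s["tcp_pos"].round(1),s["contact_force"].round(1))
im=snap("scene"); cv2.imwrite("pics/s2.png",cv2.resize(im[140:260,200:360,::-1],None,fx=4,fy=4))
for x in range(604,572,-4):
    robot.servo_line([x,-37,27],feed=40)
    s=robot.observe(); print(x,s["tcp_pos"].round(1),s["contact_force"].round(1))
    if np.linalg.norm(s["contact_force"])>35: break
print(s["t"])
E
```

```text
14.9167 [606.5 -37.2  69.1] [ 0.4 -1.2 -0.1]
[607.9 -37.1  26.9] [-0.5  0.   0.1]
604 [604.  -37.   27.5] [-0.1  0.   0.7]
600 [599.8 -37.   27.1] [ 0.7 -0.3 -1.1]
596 [595.7 -37.   27. ] [1.2 0.8 0.1]
592 [591.8 -37.   27. ] [-0.5  0.4 -0. ]
588 [587.8 -37.   27. ] [-0.3 -0.4  0.1]
584 [583.7 -37.   27. ] [-0.3 -1.   0.4]
580 [579.7 -37.   27. ] [-0.2 -0.6  0. ]
576 [575.7 -37.   27. ] [ 0.2 -0.3  0.6]
17.55
```

View pics/s2.png

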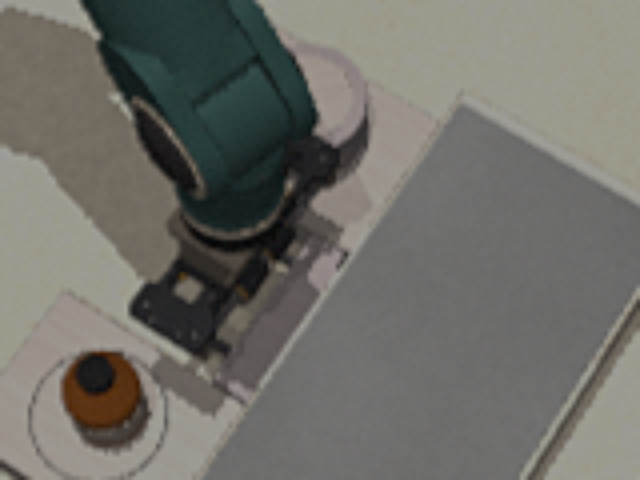

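The body clears both neighbours, but there is still no contact. I'll check how low the fingertips really are, against the calibration.

```bash
python3 - <<'E'
from h import *
im=snap("scene")
i=viewer.camera_info("scene"); s=robot.observe()
def pr(p):
    q=np.array(i["camera_matrix"])@(np.array(i["R"])@p+i["t"]); return q[:2]/q[2]
a=cv2.imread("pics/s1.png"); b=cv2.resize(a[60:260,20:220],None,fx=2.5,fy=2.5,interpolation=cv2.INTER_CUBIC)
t=np.array([454,-37,30.])
for z,c in((30,(0,0,255)),(49,(0,255,0)),(118,(255,0,0))):
    q=((pr(np.array([454,-37,z]))-[180,120])*3-[20,60])*2.5; cv2.circle(b,tuple(int(v) for v in q),4,c,1)
c=cv2.resize(im[170:245,215:290,::-1],(500,500),interpolation=cv2.INTER_CUBIC)
k=500/75
for p,col in((s["tcp_pos"],(0,0,255)),(np.array([579,8,42.]),(0,255,255)),(np.array([579,-82,42.]),(0,255,255))):
    q=(pr(p)-[215,170])*k; cv2.circle(c,tuple(int(v) for v in q),5,col,1)
cv2.imwrite("pics/m1.png",cv2.convertScaleAbs(cv2.resize(np.hstack([b,c]),(800,400)),alpha=1.7))
E
```

```text
(no output)
```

View pics/m1.png

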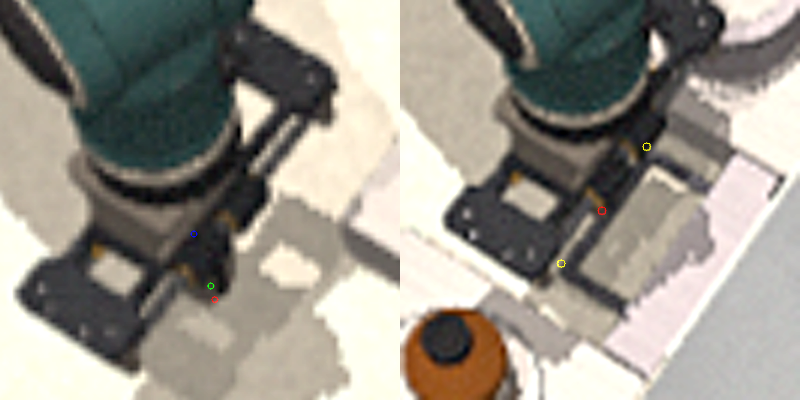

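In the left panel the tips seem to end about 20 mm above the reported TCP (red circle). I'll probe the bare table in front of the warmer to measure that offset.

```bash
python3 - <<'E'
from h import *
robot.servo_line([440,-37,27],feed=200)
robot.servo_line([440,-37,8],feed=80); robot.hold(0.1)
F0=robot.observe()["contact_force"]
for z in np.arange(5,-40,-2.):
    robot.servo_line([440,-37,z],feed=40)
    s=robot.observe(); f=(s["contact_force"]-F0)[2]
    if abs(f)>4: break
print(z,s["tcp_pos"].round(1),f,s["t"])
robot.servo_line([440,-37,z+20],feed=100)
E
```

```text
-29.0 [440.  -37.  -27.2] 29.649026276789698 23.425
```

The fingertips are really 27 mm above the reported TCP, so I'll subtract that from every height and redo the hook.

```bash
echo 'ZB=27.' >> h.py; python3 - <<'E'
from h import *
y=-41
robot.servo_line([440,y,60-ZB],feed=250)
robot.servo_line([608,y,60-ZB],feed=200)
robot.servo_line([608,y,30-ZB],feed=80)
s=robot.observe(); F0=s["contact_force"]; print(s["t"],s["tcp_pos"].round(1),F0.round(1))
for x in (596,590,580): 
    robot.servo_line([x,y,30-ZB],feed=40)
    s=robot.observe(); f=s["contact_force"]-F0; print(x,s["tcp_pos"].round(1),f.round(1))
if np.linalg.norm(f)>4:
    robot.servo_line([482,y,30-ZB],feed=70); x=482
    while x>455:
        x-=2; robot.servo_line([x,y,30-ZB],feed=40)
        s=robot.observe(); f=(s["contact_force"]-F0); print(x,s["tcp_pos"][0].round(1),f.round(1))
        if abs(f[0])>24: break
print(s["t"])
E
```

```text
25.6083 [607.6 -41.1   2.4] [-0.7 -0.  -0.3]
596 [597.  -41.1   3.6] [ 4.6  0.6 -0.5]
590 [594.9 -41.1   3.9] [12.8  0.2 -8.8]
580 [585.4 -41.2   3.9] [ 13.7   0.3 -10. ]
480 487.1 [ 16.   -1.8 -11. ]
478 485.3 [ 16.   -1.6 -10.9]
476 483.3 [ 15.8  -1.6 -11. ]
474 481.4 [ 15.9  -2.1 -10.1]
472 481.4 [ 20.9  -2.5 -14.3]
470 481.4 [ 23.3  -0.6 -16.7]
468 481.5 [ 27.3  -0.1 -19.5]
30.0583
```

```bash
python3 - <<'E'
from h import *
robot.servo_line([488,-41,30-ZB],feed=60)
robot.servo_line([486,-41,150-ZB],feed=250)
robot.movep([450,195,150-ZB],down(0)); grip(60/92)
print(robot.observe()["grip_width"],robot.observe()["t"])
snap("top","top2.png")
for n in("stop","handle","pot","bottle"): print(n,find(n,"top"))
snap("scene")
for n in("stop","handle","pot","bottle"): print(n,find(n,"scene"))
print(robot.observe()["t"])
E
```

```text
0.6486574324028191 33.8583
stop [(0.81, array([649.3, -37.8,  45.9])), (0.34, array([ 6.719e+02, -3.830e+01, -1.000e-01]))]
handle [(0.73, array([466.7, -38.8,  37.6]))]
pot [(0.79, array([569. , 110. ,  52.6]))]
bottle [(0.95, array([ 578. , -171. ,   45.8]))]
stop [(0.72, array([653.8, -43.4,  49.2])), (0.5, array([ 524.3, -448.1,    1.9]))]
handle [(0.75, array([465.1, -37.8,  43.1]))]
pot [(0.62, array([568.5, 108.5,  52.7]))]
bottle [(0.98, array([ 578.1, -178.8,   49.2])), (0.35, array([ 523.4, -448.2,    1.4]))]
34.3583
```

View pics/top2.png

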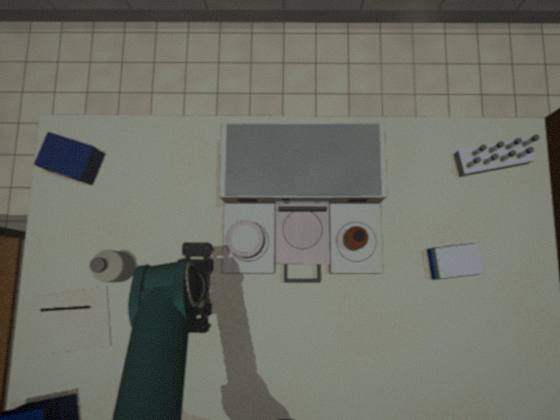

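The tray is out: handle at (302,275), strip at (302,209), ring at (302,231), and the pot still at (247,240). Next I slide the pot sideways.

```bash
python3 - <<'E'
from h import *
z=68-ZB
robot.servo_line([569,200,150-ZB],feed=200)
robot.servo_line([569,200,z],feed=150)
F0=robot.observe()["contact_force"]
robot.servo_line([569,165,z],feed=120)
print((robot.observe()["contact_force"]-F0).round(1))
robot.servo_line([569,60,z],feed=50)
s=robot.observe(); print(s["t"],s["tcp_pos"].round(1),(s["contact_force"]-F0).round(1))
snap("scene","s3.png"); print(find("pot","scene")); snap("top","top3.png"); print(find("pot","top"))
E
```

```text
[-0.8 -0.7 -1. ]
38.4917 [569.   60.1  41. ] [-0.8  2.1 -1.2]
[(0.84, array([566.8,   8. ,  50.4]))]
[(0.75, array([568. ,  14.2,  51.9]))]
```

View pics/s3.png

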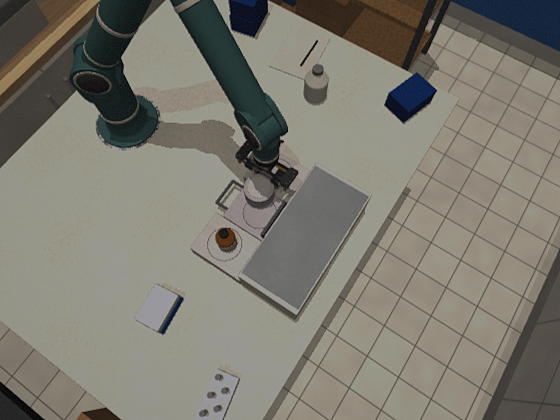

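The pot follows the fingers upright, at about (260,187). I'll finish the slide and move the fingers to its front.

```bash
python3 - <<'E'
from h import *
z=68-ZB
robot.servo_line([569,10,z],feed=45)
robot.servo_line([569,40,z],feed=120)
robot.servo_line([540,40,165-ZB],feed=250)
robot.movep([470,-37,165-ZB],down(np.pi/2))
s=robot.observe();print(s["t"])
snap("top","top4.png"); print(find("pot","top"),find("stop","top"),find("bottle","top"))
snap("scene"); print(find("pot","scene"),find("stop","scene"))
E
```

```text
42.275
[(0.88, array([565.1, -35.9,  52.3]))] [(0.64, array([650.9, -40.4,  43. ]))] [(0.6, array([ 576.9, -171.3,   47.1]))]
[(0.64, array([571. , -41.1,  47.3])), (0.55, array([654.6, -40.6,  49.1]))] [(0.59, array([651.1, -40.6,  47.8]))]
```

View pics/top4.png

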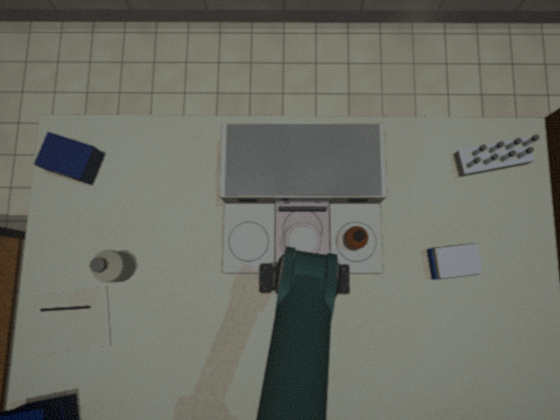

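The pot is in line with the strip: pot y about -38.5, strip y about -39. I'll push it back gently with force feedback.

```bash
python3 - <<'E'
from h import *
z=68-ZB; y=-36.5
robot.servo_line([485,y,z],feed=200); robot.hold(0.15)
F0=robot.observe()["contact_force"]
def fx(): return np.mean([(robot.observe()["contact_force"]-F0)[0] for _ in range(3)])
robot.servo_line([515,y,z],feed=120)
robot.servo_line([541,y,z],feed=40); print(robot.observe()["t"],(robot.observe()["contact_force"]-F0).round(1))
x=541
while x<572:
    x+=1; robot.servo_line([x,y,z],feed=25); f=fx(); s=robot.observe(); print(x,s["tcp_pos"][0].round(1),f.round(1))
    if f<-7: break
robot.hold(0.4); s=robot.observe(); print(s["t"],s["tcp_pos"].round(1),(s["contact_force"]-F0).round(1))
E
```

```text
44.6167 [-0.2 -1.1 -0.6]
542 541.8 -0.6
543 542.8 -2.2
544 544.2 -1.4
545 545.3 -1.9
546 546.2 -1.3
547 547.2 -0.8
548 548.1 -1.3
549 549.2 -0.9
550 550.2 -1.3
551 551.2 -1.5
552 552.1 -1.8
553 553.2 -0.0
554 554.2 -1.7
555 555.1 -1.4
556 556.2 -0.1
557 557.2 -0.9
558 557.5 -3.5
559 557.8 -5.2
560 558.0 -7.4
49.7667 [558.  -36.5  40.8] [-7.4 -0.7  3.9]
```

Clear stall with 7.4 N of press, well under the 16 N that holds the tray. I'll retreat gently and verify.

```bash
python3 - <<'E'
from h import *
z=68-ZB
robot.servo_line([520,-36.5,z],feed=60)
robot.servo_line([440,-36.5,150-ZB],feed=200)
im=snap("top"); print(find("pot","top"),find("stop","top"),find("handle","top"))
cv2.imwrite("pics/top5.png",cv2.resize(im[180:300,210:400,::-1],None,fx=4,fy=4,interpolation=cv2.INTER_CUBIC))
snap("scene"); print(find("pot","scene"),find("stop","scene"),find("handle","scene"),robot.observe()["t"])
E
```

```text
[(0.81, array([600.2, -39. ,  50. ]))] [(0.47, array([654., -36.,  46.]))] []
[(0.96, array([604.5, -36.5,  50. ]))] [(0.66, array([655.5, -43.2,  49.4]))] [(0.58, array([462.9, -40.1,  43.2]))] 51.7083
```

View pics/top5.png

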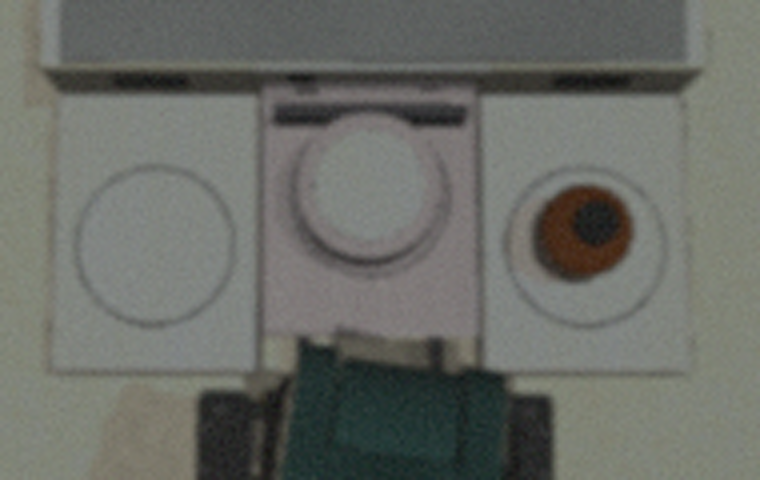

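The pot (370,190) sits against the strip (370,115), centred, and the tray is still out with the bottle untouched.

```bash
python3 -c "
from h import *
print(robot.job_done())"
```

```text
the job is handed in; nothing more can be done
None
```

I handed the job in at about 52 s: the tray is fully out at its stop and the pot stands centred against the strip after a 7 N press, with the bottle, jug and tip box untouched. The hand-in returned no verdict, and the first two hook attempts missed because the fingertips sit 27 mm above the reported TCP.

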